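# Empty the leak tester's catch tray into the tote

## Robot

A 7-joint arm with a two-finger parallel gripper is mounted at the origin on the work surface. World frame = base frame: x ahead of the robot, y to its left, z up, the work surface at z = 0. Lengths are in m, angles in rad, forces in N, time in s.
With the tool pointing down it reaches from about 0.4 to 0.85 m from the base axis. Payload 10.4 kg.
Tool frame: the origin (TCP) lies at the very end of the fingers, on their centre line; the grasp point (between the pads) lies 19 mm behind it (manip.grip_point_offset is the distance from the TCP to the grasp point, in m); z points along the fingers, y is the line along which they close (so a half turn about z gives the same grasp; the last joint's range is limited). The gripper opens to 85 mm and grips with 20 to 120 N. Pads are 22 mm wide; open, the fingers measure 114 mm over their backs; the gripper's body (76 mm by 85 mm) begins 54 mm behind the grasp point. The pads swing forward as they close: fully open they stand 13 mm farther back than shut.
Start: joints at [1.265, 0.332, -0.065, 1.46, 0.022, 1.35, -0.088], TCP at [0.174, -0.6, 0.231] pointing down, gripper open.
Joint ranges: [-2.6, 2.6], [-0.5, 2.12], [-1.47, 1.34], [0.16, 2.42], [-1.27, 4.41], [0.06, 2.06], [-2.6, 2.6]. Speed limits (rad/s): [2.22, 2.22, 2.79, 2.79, 3.14, 3.14, 3.14].

## Interface

Orientations are given as a unit quaternion [x, y, z, w].
In Python, from workcell import manip gives the robot as it stands. The module is installed in compiled form; this text tells all that it offers.
- The arm moves only by the tool step_arm, never from a script. Its argument "moves" is a list of rows, each a list of 7 numbers: the closure, from 0 (fully open) to 1 (shut), then the shift along the world's x, y, z in mm, then the turn, a rotation vector about the world's x, y, z in rad. In form: [[grip, tx, ty, tz, ax, ay, az], ...]. A call has 1 to 10 rows; each row is the pose to reach, as a shift and turn from the pose commanded when the call began; what a row does not reach only later rows make up. A row lasts 1/10 s, in which the tool goes at most 50 mm and 8.59 degrees, less where a joint would pass 70% of its speed; a pose out of reach is approached as far as the arm can. A call with a gripper value outside its range is refused whole. The fingers move at their own pace and stop on an object; "grip_force" is the grip in N (left out, the last holds). Time passes only in rows, so rows that repeat a pose let the fingers close. It gives the time, the measured TCP pose, the force, the opening and the grip force at its end, in the units of the state.
- manip.get_obs(): the state, without advancing time (a new reading comes with each control period).
- manip.camera(name): name is "scene" or "top"; returns a dict with "image" (420x560x3 uint8, blue, green, red), "K" (3x3 intrinsics, pixels), "dist_coeffs" ([k1, k2, p1, p2, k3] as OpenCV has them; the pictures are not rectified), "rvec" (rotation vector, rad) and "tvec" (3), from world to camera coordinates, as OpenCV has them. Camera axes: x right, y down, z forward; pixel columns grow to the right and rows downward; lengths in m; the calibration is good to about 2 mm. A picture is of the moment at which its call begins. There is no depth.
- manip.hand_in(): hands the job in; it is judged then, once.
The state is a dict: "clock": time; "joint_pos": joint angles; "joint_velocities": joint speeds; "tau": joint torques, N m; "position": TCP position; "ee_rot": TCP orientation; "ft_force": force on the tool from outside, world axes, zero at the start; "torque": the same for the moment, N m; "grip_width": opening from 0.0 (shut) to 1.0 (fully open); "grasp_force": force on a finger pad.
Only numpy, scipy, OpenCV 4.12 (cv2) and the standard library are available. Lean on these libraries where they do the work, as an engineer would, in place of code of your own. Each camera call takes 0.05 s, during which the arm holds its last target. There are 200 camera calls.

## Task

Pause the leak tester by swinging its red-balled lever fully over to the tray side, then collect the three finished filter units from the catch tray and set them down (do not drop them) in the blue tote: one lying in the middle of each lane, straight along it, metal heads towards the tote's orange end, so they make a neat row. Handle units only while the tester is paused; when all three are in, swing the lever fully back towards the robot to resume. Leave the parts bin, carton, screwdriver and tape roll where they are.

Things in the scene. Friction and masses are not known exactly. Their poses are not given: they have to be found in the camera images.
- tester: Leak tester, fixed, place varies. Origin: centre of underside of its steel catch tray (180 x 280 mm in x, y; walls 5 thick, 25 high; floor 5). +x points from the tray to a grey instrument (face at x = +170 mm, 300 wide, 140 high); a chute 120 wide falls from that face (75 high) to the tray's far wall (30 high). The lever stands on the tray's other side, x = -140 mm, y = 0.
- lever (a joint): Red-balled toggle lever of the tester, swinging about a horizontal axis along the tester's y. 0 rad: leans 0.5 rad to the tester's -x, towards the robot (running, green patch); 1.0 rad: leans 0.5 rad to +x, towards the tray (paused, yellow patch). Stays where it is left.
- lever_tip (a point): Tip of the lever: centre of the red ball (26 mm across) on a 10 mm steel rod. It circles 60 mm from the hinge axis, which lies 26 mm above the bench at x = -140 mm, y = 0 of the tester; the hinge block below is 70 (x) x 50 (y) mm, top 29 mm, its hub 39 mm above the bench.
- tote: Shallow blue open tote, fixed, place varies. Outside 150 (x) x 260 (y) x 45 mm, walls and floor 5 mm. Origin: centre of its underside. Two white ribs along x (4 mm thick, tops 6 mm above the floor) at y = -35 and +35 mm make three lanes, middles at y = -70, 0 and +70 mm. Its +x end wall is orange with an orange flange reaching out to x = +90 mm.
- parts_bin: Bystander: loose open yellow bin 90 x 100 x 50 mm with brass fittings. Origin: centre of its underside.
- carton: Bystander: loose brown carton 80 x 110 x 60 mm with a paper band. Origin: centre of its underside.
- screwdriver: Bystander: loose screwdriver lying along its x, handle to -x. Origin: underside, near mid-length.
- tape: Bystander: loose blue tape roll lying flat, 56 mm across, 19 mm high. Origin: centre of its underside.
- unit_a: Finished air-filter unit lying on its side, loose, about 150 g: square aluminium head 36 x 36 x 36 mm (from x = +8 to +44 mm), clear round bowl 29 mm across, black round end cap 36 mm across (x = -44 to -34 mm); 88 mm long. Origin: mid-length on its axis, 18 mm above what it lies on. Its +x runs along the axis towards the metal head.
- unit_a_head (a point): Centre of this unit's metal head (26 mm from its origin along +x); grip here, 36 mm across.
- unit_b: Finished air-filter unit lying on its side, loose, about 150 g: square aluminium head 36 x 36 x 36 mm (from x = +8 to +44 mm), clear round bowl 29 mm across, black round end cap 36 mm across (x = -44 to -34 mm); 88 mm long. Origin: mid-length on its axis, 18 mm above what it lies on. Its +x runs along the axis towards the metal head.
- unit_b_head (a point): Centre of this unit's metal head (26 mm from its origin along +x); grip here, 36 mm across.
- unit_c: Finished air-filter unit lying on its side, loose, about 150 g: square aluminium head 36 x 36 x 36 mm (from x = +8 to +44 mm), clear round bowl 29 mm across, black round end cap 36 mm across (x = -44 to -34 mm); 88 mm long. Origin: mid-length on its axis, 18 mm above what it lies on. Its +x runs along the axis towards the metal head.
- unit_c_head (a point): Centre of this unit's metal head (26 mm from its origin along +x); grip here, 36 mm across.
Not all that is in view belongs to the job. Leave any turquoise look-alike of the unit_b alone. Leave any purple look-alike of the unit_a alone.

How it is judged:
By the outcome, as a careful person would: the job done as asked, in the order asked, and still so for the second after the job is handed in, with the robot touching nothing.
It also fails if it takes over 72 s, if anything falls off the work surface, if the arm or the gripper's body presses on something with over 40 N, if the wrist force passes 120 N, or if a joint passes its speed limit or range.

## Working session

There is one attempt and no reset: what is moved stays moved. The work goes in short steps, Python scripts to look and compute and a tool call to move; the robot and the scene stay as the last step left them, time stands still between calls to the robot, and variables do not carry over. Pictures are saved under pics/ and viewed, at most 10 in all, crops included, and the job is handed in when it is done.

Besides the shell and the picture viewer there is one more tool, called after "Call:" by a JSON object that holds its "op" and its "data", one argument or row to a line. step_arm: Moves the arm, as the interface text tells. Its arguments: {"type":"object","properties":{"moves":{"type":"array","items":{"type":"array","items":{"type":"number"}}},"grip_force":{"type":"number"}},"required":["moves"]}

```bash
mkdir -p pics; python3 - <<'E'
from workcell import manip
import cv2,numpy as np,pickle
d={}
for n in ("scene","top"):
    c=manip.camera(n); d[n]=c; cv2.imwrite(f"pics/{n}0.png",cv2.resize(c["image"],(800,600),interpolation=cv2.INTER_CUBIC))
    R=cv2.Rodrigues(np.array(c["rvec"]))[0]; print(n,-R.T@np.array(c["tvec"]).ravel(), R[2], c["K"][0][0])
pickle.dump(d,open("c0.pkl","wb"))
o=manip.get_obs(); print(o["clock"],o["position"],o["ee_rot"],o["grip_width"],manip.grip_point_offset)
E
```

```text
scene [0.83769063 0.52220912 0.71196152] [-0.3370225  -0.57122975 -0.74840658] 378.93079969481545
top [0.50313941 0.04618005 1.07441481] [ 0.05769393  0.01680409 -0.99819288] 386.69752332474405
0.1 [ 0.17432257 -0.59983461  0.23057184] [ 9.90015429e-01  1.40957494e-01 -9.70323050e-05 -6.52381140e-04] 0.9995059651967095 0.0187
```

View pics/scene0.png

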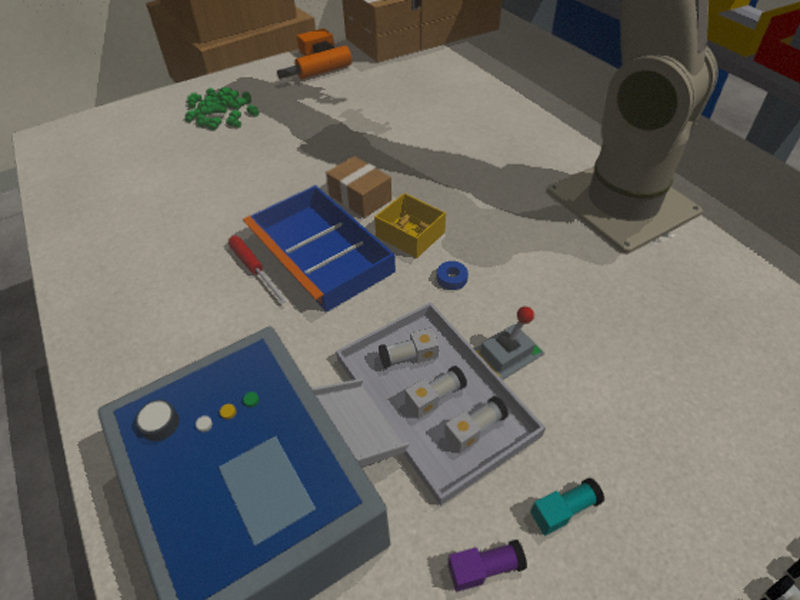

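View pics/top0.png

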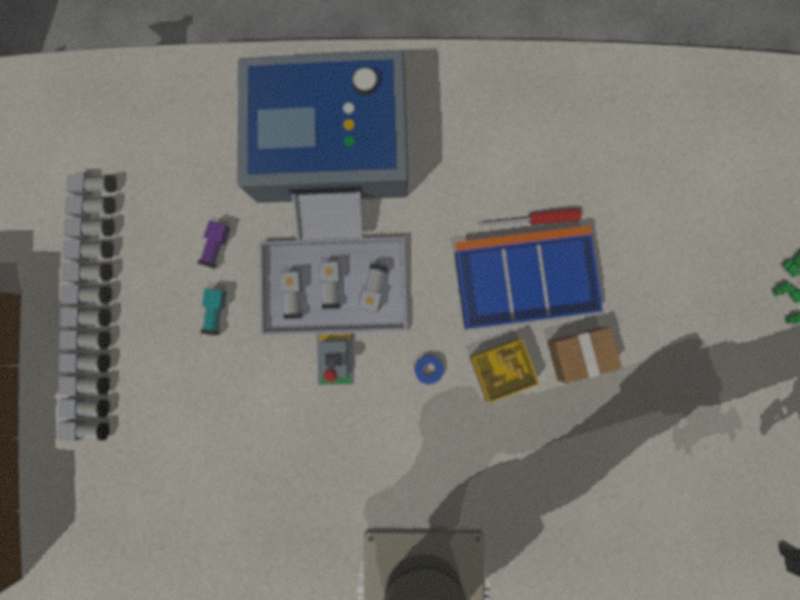

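The scene view shows the tester's tray with three clear units, with the lever's red ball at (525,315) over the green patch. The tote is at (320,250), with its orange end to the left.

The top view (+x up, +y left) shows:
- **Candidates in the tray:** units at (290,292), (330,283) and (374,287). The third has its head reversed.
- **Look-alikes, to be left alone:** purple (213,243), turquoise (212,310) and the row of units at the far left. Only the three clear-bowled units with aluminium heads in the catch tray match the description.

Next I'll measure and confirm in a crop.

```bash
cat > h.py <<'E'
import cv2,numpy as np
def ray(c,uv):
    R=cv2.Rodrigues(np.array(c["rvec"]))[0]; t=np.array(c["tvec"]).ravel()
    n=cv2.undistortPoints(np.array(uv,float).reshape(-1,1,2),np.array(c["K"]),np.array(c["dist_coeffs"])).reshape(-1,2)
    d=np.c_[n,np.ones(len(n))]@R; return -R.T@t, d/np.linalg.norm(d,axis=1)[:,None]
def plane(c,uv,z):
    o,d=ray(c,uv); return o+d*((z-o[2])/d[:,2])[:,None]
def tri(c1,uv1,c2,uv2):
    o1,d1=ray(c1,[uv1]);o2,d2=ray(c2,[uv2]);A=np.c_[d1[0],-d2[0]]
    s=np.linalg.lstsq(A,o2-o1,rcond=None)[0];p,q=o1+s[0]*d1[0],o2+s[1]*d2[0]
    return (p+q)/2,np.linalg.norm(p-q)
def proj(c,P): return cv2.projectPoints(np.array(P,float).reshape(-1,1,3),np.array(c["rvec"]),np.array(c["tvec"]),np.array(c["K"]),np.array(c["dist_coeffs"]))[0].reshape(-1,2)
def blobs(img,lo,hi,roi,amin=4):
    x0,y0,x1,y1=roi; h=cv2.cvtColor(img[y0:y1,x0:x1],cv2.COLOR_BGR2HSV)
    n,l,s,ce=cv2.connectedComponentsWithStats(cv2.inRange(h,lo,hi))
    return [(int(s[i,4]),np.round(ce[i]+[x0,y0],1).tolist(),(s[i,:4]+[x0,y0,0,0]).tolist()) for i in range(1,n) if s[i,4]>=amin]
E
python3 - <<'E'
from h import *; import pickle
d=pickle.load(open("c0.pkl","rb"));S,T=d["scene"],d["top"];s,t=S["image"],T["image"]
rt=(183,165,286,232);rs=(236,214,382,352)
for nm,lo,hi in (("dot",(8,90,90),(30,255,255)),("dark",(0,0,0),(180,255,50))):
    print(nm,"T",blobs(t,lo,hi,rt));print(nm,"S",blobs(s,lo,hi,rs))
print("red T",blobs(t,(0,120,60),(6,255,255),(215,230,260,275)),"S",blobs(s,(0,120,60),(6,255,255),(330,200,390,260)))
print("rib T",blobs(t,(0,0,110),(180,110,255),(335,172,405,222),15));print("rib S",blobs(s,(0,0,110),(180,110,255),(195,150,262,195),10))
A=cv2.resize(t[155:275,170:430],None,fx=3,fy=3,interpolation=cv2.INTER_CUBIC)
B=cv2.resize(s[120:360,160:400],(360,360),interpolation=cv2.INTER_CUBIC)
cv2.imwrite("pics/crop1.png",A)
cv2.imwrite("pics/crop2.png",cv2.resize(s[210:350,235:385],None,fx=4,fy=4,interpolation=cv2.INTER_CUBIC))
E
```

```text
dot T [(15, [229.6, 189.4], [228, 188, 4, 4]), (15, [202.1, 196.5], [200, 195, 5, 4]), (16, [258.5, 210.0], [257, 208, 4, 5])]
dot S [(32, [296.7, 236.6], [294, 234, 7, 6]), (4, [348.0, 261.2], [347, 260, 3, 3]), (42, [294.5, 274.0], [291, 271, 8, 7]), (17, [299.5, 284.9], [297, 283, 6, 5]), (43, [323.7, 297.9], [320, 295, 8, 7]), (12, [329.1, 308.8], [327, 307, 5, 5])]
dark T []
dark S [(9, [353.1, 234.2], [350, 233, 6, 3]), (31, [352.5, 241.1], [348, 237, 10, 9]), (86, [268.6, 249.1], [265, 242, 8, 16]), (66, [321.1, 262.6], [314, 257, 12, 15]), (75, [349.8, 284.1], [342, 278, 13, 16])]
red T [(42, [230.6, 262.5], [227, 259, 8, 8])] S [(99, [367.5, 219.8], [362, 215, 12, 11])]
rib T [(162, [379.5, 192.5], [375, 172, 10, 43]), (169, [354.9, 195.6], [350, 174, 10, 44]), (21, [398.3, 220.7], [390, 220, 15, 2])]
rib S [(66, [255.1, 153.7], [247, 150, 15, 9]), (116, [215.0, 168.0], [197, 158, 37, 25]), (116, [229.8, 181.5], [211, 172, 38, 21])]
```

View pics/crop1.png

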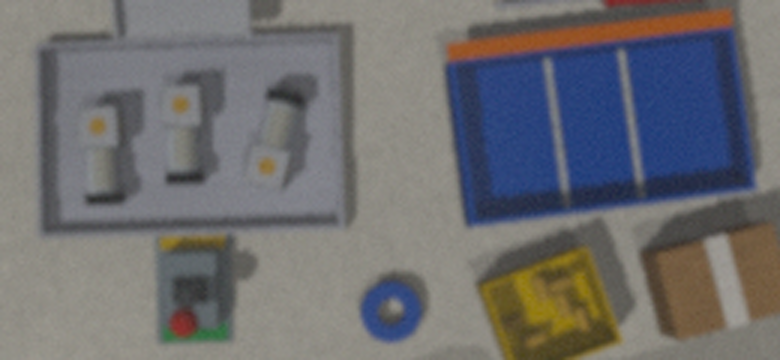

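View pics/crop2.png

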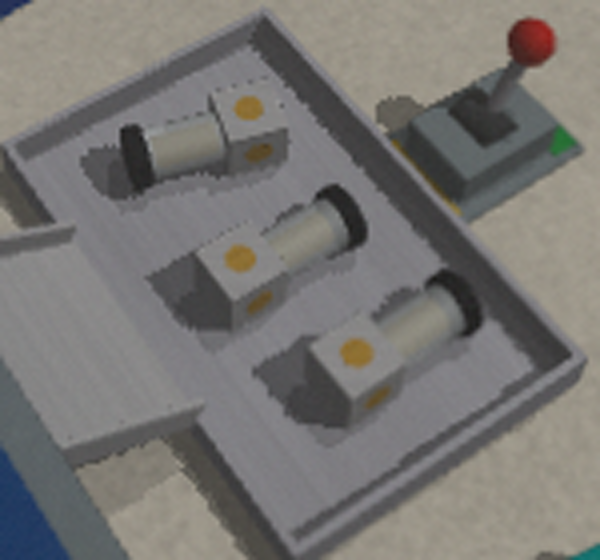

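Crop 1 (top, 3x) and crop 2 (scene, 4x) show exactly three clear-bowled units with aluminium heads and orange dots. Top-view full-resolution dots: (202,196.5), (229.6,189.4) and (258.5,210). The first two heads point away from the robot and the third points towards it. Coloured look-alikes are all outside the tray. Next I'll compute the poses.

```bash
python3 - <<'E'
from h import *; import pickle
np.set_printoptions(precision=4,suppress=True)
d=pickle.load(open("c0.pkl","rb"));S,T=d["scene"],d["top"];s,t=S["image"],T["image"]
dots=[((202.1,196.5),(323.7,297.9)),((229.6,189.4),(294.5,274.0)),((258.5,210.),(296.7,236.6))]
caps=[(203.5,220),(231,214),(266,187)]
g=cv2.cvtColor(t,cv2.COLOR_BGR2GRAY)
for (a,b),c in zip(dots,caps):
    p,e=tri(T,a,S,b)
    # bright bowl/dark cap refine
    x,y=map(int,c); w=g[y-5:y+6,x-9:x+9].astype(float); m=np.clip(75-w,0,None)
    yy,xx=np.mgrid[y-5:y+6,x-9:x+9]; cc=(np.sum(m*xx)/m.sum(),np.sum(m*yy)/m.sum())
    q=plane(T,[cc],0.033)[0]; h=plane(T,[a],0.041)[0]
    v=h-q; print("dot",p,"err",e,"plane",h[:2],"cap",cc,q[:2],"dist",np.hypot(*v[:2]),"yaw",np.degrees(np.arctan2(v[1],v[0])),"min",w.min())
print("ball",*tri(T,(230.6,262.5),S,(367.5,219.8)))
def fit(c,img,roi,hi=(180,110,255)):
    x0,y0,x1,y1=roi;m=cv2.inRange(cv2.cvtColor(img[y0:y1,x0:x1],cv2.COLOR_BGR2HSV),(0,0,110),hi)
    n,l,st,ce=cv2.connectedComponentsWithStats(m);out=[]
    for i in range(1,n):
        if st[i,4]<100: continue
        p=np.argwhere(l==i)[:,::-1]+[x0,y0]; vx,vy,x,y=cv2.fitLine(p.astype(np.float32),2,0,.01,.01).ravel()
        k=(p-[x,y])@[vx,vy]; out.append([(x+vx*k.min(),y+vy*k.min()),(x+vx*k.max(),y+vy*k.max())])
    return out
for c,i,r in ((T,t,(335,172,405,222)),(S,s,(195,150,262,195))):
    for e in fit(c,i,r):
        P=plane(c,e,0.011); v=P[1]-P[0]; print("rib",np.round(e,1).tolist(),P[:,:2].tolist(),"yaw",np.degrees(np.arctan2(v[1],v[0])),"len",np.hypot(*v[:2]))
# tote outline: blue|orange in top
def quad(lo,hi,roi,z):
    x0,y0,x1,y1=roi;m=cv2.inRange(cv2.cvtColor(t[y0:y1,x0:x1],cv2.COLOR_BGR2HSV),lo,hi)
    cn=max(cv2.findContours(m,cv2.RETR_EXTERNAL,cv2.CHAIN_APPROX_NONE)[0],key=cv2.contourArea)
    b=cv2.boxPoints(cv2.minAreaRect(cn))+[x0,y0]; P=plane(T,b,z)[:,:2]; print(P.tolist(),"c",P.mean(0),"sides",np.linalg.norm(P[1]-P[0]),np.linalg.norm(P[2]-P[1]), "ang",np.degrees(np.arctan2(*(P[1]-P[0])[::-1])))
print("blue rim");quad((105,120,40),(125,255,255),(312,155,430,235),.045)
print("orange");quad((3,120,80),(18,255,255),(312,155,430,235),.045)
print("panel");quad((100,90,40),(125,255,255),(168,40,285,125),.14)
print("tray corners",plane(T,[(170+40/3,155+233/3),(170+350/3,155+226/3),(170+40/3,155+43/3),(170+350/3,155+30/3)],.025)[:,:2].tolist())
for nm,uv in (("tape",(300.5,257.5)),):print(nm,plane(T,[uv],.019))
print("yellowpatch/greenpatch",plane(T,[(170+193/3,155+242/3),(170+208/3,155+334/3)],.01)[:,:2].tolist())
E
```

```text
dot [0.5939 0.2568 0.0393] err 0.00040468530033937984 plane [0.5936 0.2566] cap (np.float64(205.51461988304092), np.float64(220.57309941520467)) [0.5288 0.2479] dist 0.06531304657818343 yaw 7.613308726418285 min 46.0
dot [0.6134 0.1818 0.0408] err 0.0012291254674787096 plane [0.6129 0.1821] cap (np.float64(231.8583916083916), np.float64(213.6818181818182)) [0.5478 0.1763] dist 0.06535735426963403 yaw 5.073692188423183 min 45.0
dot [0.558  0.1036 0.0403] err 0.0009858006595999406 plane [0.5575 0.1038] cap (np.float64(265.60951188986235), np.float64(186.622027534418)) [0.6214 0.0854] dist 0.06648882951833297 yaw 163.89371654198925 min 44.0
ball [0.4209 0.1721 0.0807] 0.0016087234271242627
rib [[376.5, 171.8], [382.7, 214.2]] [[0.666361943192982, -0.22190367585948056], [0.5484122609357284, -0.23758534967743078]] yaw -172.42681165114496 len 0.11898757262134431
rib [[351.8, 174.0], [357.9, 217.2]] [[0.6596745324592492, -0.15264685584920418], [0.5400920850195735, -0.16851865208925054]] yaw -172.43950381396832 len 0.1206311553934072
rib [[198.1, 177.1], [233.2, 158.3]] [[0.6624451790376313,
[... 723 characters left out ...]
06327997659574]] c [ 0.6775 -0.1862] sides 0.258794867562351 0.015255932330586853 ang -82.50073655936548
panel
[[0.9752276926226414, 0.32802588838059055], [0.9808361086138804, 0.06012666355453982], [0.7804919531692776, 0.05261189628147385], [0.7727045678486522, 0.31330154141531746]] c [0.8773 0.1885] sides 0.26795792392151735 0.2004850427038873 ang -88.80069964851228
tray corners [[0.4956774577114177, 0.3103603766107473], [0.5034028942926103, 0.028029399179803353], [0.6702904088866717, 0.31352202858522377], [0.6819665715327141, 0.028292283999168784]]
tape [[ 0.4298 -0.0098  0.019 ]]
yellowpatch/greenpatch [[0.4881494100106609, 0.17182587382283965], [0.40408147378024184, 0.15743724115020025]]
```

Measured: head-dot heights triangulate to 39–41 mm, so head tops sit about 41 mm up and the tray floor at about 5 mm. The unit yaws are about 6°, 5° and 164°. The tote is at about (0.597, -0.1965), yaw 7.5°. The lever ball is at (0.421, 0.172, 0.081), in the running position. I'll start moving, going around the base.

Call:
{"op": "step_arm", "data": {
  "moves": [
    [1, 276, 350, 0, 0, 0, -0.18],
    [1, 276, 350, 0, 0, 0, -0.18],
    [1, 276, 350, 0, 0, 0, -0.18],
    [1, 276, 350, 0, 0, 0, -0.18],
    [1, 276, 350, 0, 0, 0, -0.18],
    [1, 276, 350, 0, 0, 0, -0.18],
    [1, 276, 350, 0, 0, 0, -0.18],
    [1, 276, 350, 0, 0, 0, -0.18],
    [1, 276, 350, 0, 0, 0, -0.18],
    [1, 276, 350, 0, 0, 0, -0.18]
  ],
  "grip_force": 40
}}

```text
clock: 1.1
position: [0.4541, -0.2438, 0.2313]
ee_rot: [0.998, 0.056, 0.001, -0.001]
ft_force: [-0.1, -0.3, -0.8]
grip_width: 0.002
grasp_force: 0.0
```

Call:
{"op": "step_arm", "data": {
  "moves": [
    [1, -72, 422, 0, 0, 0, 0],
    [1, -72, 422, 0, 0, 0, 0],
    [1, -72, 422, 0, 0, 0, 0],
    [1, -72, 422, 0, 0, 0, 0],
    [1, -72, 422, 0, 0, 0, 0],
    [1, -72, 422, 0, 0, 0, 0],
    [1, -72, 422, 0, 0, 0, 0],
    [1, -72, 422, 0, 0, 0, 0],
    [1, -72, 422, 0, 0, 0, 0],
    [1, -72, 422, 0, 0, 0, 0]
  ]
}}

```text
clock: 2.1
position: [0.3773, 0.1752, 0.2315]
ee_rot: [0.999, 0.054, 0.0, -0.0]
ft_force: [1.0, 0.8, 0.5]
grip_width: -0.001
grasp_force: 0.0
```

Call:
{"op": "step_arm", "data": {
  "moves": [
    [1, 0, 0, -50, 0, 0, 0],
    [1, 0, 0, -100, 0, 0, 0],
    [1, 0, 0, -140, 0, 0, 0],
    [1, 0, 0, -170, 0, 0, 0],
    [1, 0, 0, -170, 0, 0, 0],
    [1, 0, 0, -170, 0, 0, 0]
  ]
}}

```text
clock: 2.7
position: [0.3786, 0.1713, 0.0618]
ee_rot: [0.999, 0.051, -0.001, -0.0]
ft_force: [0.3, -0.0, -0.1]
grip_width: 0.005
grasp_force: 0.0
```

Call:
{"op": "step_arm", "data": {
  "moves": [
    [1, 15, 0, 0, 0, 0, 0],
    [1, 25, 0, 0, 0, 0, 0],
    [1, 35, 0, 0, 0, 0, 0],
    [1, 45, 0, 0, 0, 0, 0],
    [1, 54, 0, 0, 0, 0, 0],
    [1, 62, 0, 0, 0, 0, 0],
    [1, 68, 0, 0, 0, 0, 0],
    [1, 72, 0, 0, 0, 0, 0],
    [1, 75, 0, 0, 0, 0, 0],
    [1, 75, 0, 0, 0, 0, 0]
  ]
}}

```text
clock: 3.7
position: [0.4526, 0.1719, 0.061]
ee_rot: [0.999, 0.052, -0.001, 0.0]
ft_force: [-3.4, -0.0, 0.8]
grip_width: 0.003
grasp_force: 2.2
```

Call:
{"op": "step_arm", "data": {
  "moves": [
    [1, 2, 0, 0, 0, 0, 0],
    [1, 4, 0, 0, 0, 0, 0],
    [1, 4, 0, 0, 0, 0, 0]
  ]
}}

```text
clock: 4.0
position: [0.4531, 0.1718, 0.0606]
ee_rot: [0.999, 0.052, -0.004, 0.001]
ft_force: [-20.9, -2.1, 14.7]
grip_width: 0.001
grasp_force: 12.3
```

The stop is reached, so I'll back off, rise, and check.

Call:
{"op": "step_arm", "data": {
  "moves": [
    [1, -20, 0, 0, 0, 0, 0],
    [1, -45, 0, 0, 0, 0, 0],
    [1, -45, 0, 50, 0, 0, 0],
    [0.1, -45, 0, 100, 0, 0, 0],
    [0, -45, 0, 150, 0, 0, 0],
    [0, -45, 0, 170, 0, 0, 0],
    [0, -45, 0, 170, 0, 0, 0]
  ]
}}

```text
clock: 4.7
position: [0.4142, 0.1724, 0.2346]
ee_rot: [0.999, 0.051, 0.003, 0.0]
ft_force: [0.1, 0.0, 0.0]
grip_width: 0.679
grasp_force: 0.0
```

```bash
python3 - <<'E'
from workcell import manip
from h import *
c=manip.camera("scene");b=blobs(c["image"],(0,120,60),(6,255,255),(300,190,390,290));print(b)
for P in ([.421,.172,.080],[.477,.174,.079]): print(proj(c,P))
for x in b: print(plane(c,[x[1]],.079))
T=manip.camera("top");print(blobs(T["image"],(8,90,90),(30,255,255),(183,165,286,232)))
print(manip.get_obs()["position"])
E
```

```text
[(112, [348.4, 231.7], [343, 226, 12, 12])]
[[367.77637169 219.99341433]]
[[347.69885978 231.88716606]]
[[0.47544542 0.17439179 0.079     ]]
[(15, [229.6, 189.4], [228, 188, 4, 4]), (14, [202.3, 196.5], [201, 195, 4, 4]), (14, [258.5, 209.7], [257, 208, 4, 4])]
[0.41259501 0.17164604 0.23125381]
```

Ball at (0.4754, 0.174): paused, matching the expected travel. Next is unit a.

Call:
{"op": "step_arm", "data": {
  "moves": [
    [0, 181, 84, 0, 0, 0, 0],
    [0, 181, 84, 0, 0, 0, 0],
    [0, 181, 84, 0, 0, 0, 0],
    [0, 181, 84, 0, 0, 0, 0],
    [0, 181, 84, -50, 0, 0, 0],
    [0, 181, 84, -100, 0, 0, 0],
    [0, 181, 84, -140, 0, 0, 0],
    [0, 181, 84, -150, 0, 0, 0],
    [0, 181, 84, -150, 0, 0, 0]
  ]
}}

```text
clock: 5.7
position: [0.5922, 0.2556, 0.0794]
ee_rot: [0.999, 0.052, -0.002, 0.0]
ft_force: [-0.5, -0.3, 0.7]
grip_width: 0.999
grasp_force: 0.0
```

Call:
{"op": "step_arm", "data": {
  "moves": [
    [0, 0, 0, -30, 0, 0, 0],
    [0, 0, 0, -55, 0, 0, 0],
    [0, 0, 0, -70, 0, 0, 0],
    [0, 0, 0, -71, 0, 0, 0],
    [0, 0, 0, -71, 0, 0, 0]
  ]
}}

```text
clock: 6.2
position: [0.5942, 0.2564, 0.012]
ee_rot: [0.999, 0.051, 0.001, -0.0]
ft_force: [0.7, -0.4, -0.2]
grip_width: 0.999
grasp_force: 0.0
```

Call:
{"op": "step_arm", "data": {
  "moves": [
    [0.7, 0, 0, 0, 0, 0, 0],
    [0.7, 0, 0, 0, 0, 0, 0],
    [0.7, 0, 0, 0, 0, 0, 0],
    [0.7, 0, 0, 0, 0, 0, 0],
    [0.7, 0, 0, 0, 0, 0, 0],
    [0.7, 0, 0, 0, 0, 0, 0]
  ],
  "grip_force": 45
}}

```text
clock: 6.8
position: [0.5939, 0.2561, 0.0112]
ee_rot: [0.999, 0.051, 0.001, -0.0]
ft_force: [-1.2, -1.2, 5.9]
grip_width: 0.418
grasp_force: 44.7
```

Call:
{"op": "step_arm", "data": {
  "moves": [
    [0.7, 0, 0, 15, 0, 0, 0],
    [0.7, 0, 0, 45, 0, 0, 0],
    [0.7, 0, 0, 90, 0, 0, 0],
    [0.7, 0, 0, 130, 0, 0, 0],
    [0.7, 0, 0, 140, 0, 0, 0],
    [0.7, 0, 0, 140, 0, 0, 0]
  ]
}}

```text
clock: 7.4
position: [0.5941, 0.2563, 0.1528]
ee_rot: [0.999, 0.051, 0.002, -0.0]
ft_force: [-0.8, -0.0, -1.6]
grip_width: 0.422
grasp_force: 44.4
```

```bash
python3 - <<'E'
from workcell import manip
from h import *; import pickle
np.set_printoptions(precision=4,suppress=True)
d=pickle.load(open("c0.pkl","rb"));S,T=d["scene"],d["top"];s,t=S["image"],T["image"]
o=np.array([.597,-.1965]);a=np.radians(7.5);R=np.array([[np.cos(a),-np.sin(a)],[np.sin(a),np.cos(a)]])
W=lambda x,y,z:[*(o+R@[x,y]),z]
# rib heights from rib lines: point at scene line crossing top-ray epipolar -> near ends
for e1,e2 in (((382.7,214.2),(233.2,158.3)),((357.9,217.2),(248.0,171.9))): print("rib tri",*tri(T,e1,S,e2))
V=t[150:240,310:430].copy();V=cv2.resize(V,None,fx=5,fy=5,interpolation=cv2.INTER_CUBIC)
def dl(P,Q,col):
    q=(proj(T,[P,Q])-[310,150]+.5)*5; cv2.line(V,tuple(map(int,q[0])),tuple(map(int,q[1])),col,1)
for x0,y0,x1,y1 in ((-75,-130,-75,130),(-75,130,90,130),(90,130,90,-130),(90,-130,-75,-130)): dl(W(x0/1e3,y0/1e3,.045),W(x1/1e3,y1/1e3,.045),(0,255,0))
for y in (-.035,.035): dl(W(-.07,y,.011),W(.07,y,.011),(0,0,255))
for y in (-.07,0,.07): dl(W(-.044,y,.005),W(.044,y,.005),(0,255,255))
cv2.imwrite("pics/tote.png",V)
b=manip.camera("top")["image"]; print(blobs(b,(0,120,60),(6,255,255),(215,215,270,275)))
E
```

```text
rib tri [ 0.5488 -0.2378  0.0108] 0.0009414489702813631
rib tri [ 0.5397 -0.1685  0.0094] 0.0008241134231105443
[]
```

View pics/tote.png

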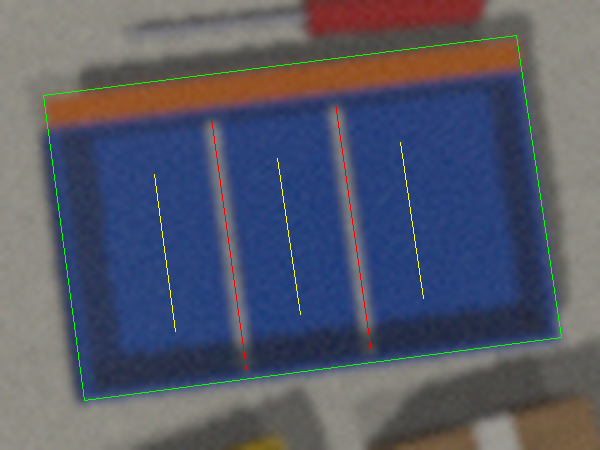

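The overlay sits about 1 px (2 mm) to the right of the ribs, so I'll use tote origin (0.596, -0.195). Rib tops triangulate to about 10 mm, so the floor is at about 5 mm. Carrying a to the +y lane.

Call:
{"op": "step_arm", "data": {
  "moves": [
    [0.7, 19, -378, 0, 0, 0, 0.028],
    [0.7, 19, -378, 0, 0, 0, 0.028],
    [0.7, 19, -378, 0, 0, 0, 0.028],
    [0.7, 19, -378, 0, 0, 0, 0.028],
    [0.7, 19, -378, 0, 0, 0, 0.028],
    [0.7, 19, -378, 0, 0, 0, 0.028],
    [0.7, 19, -378, 0, 0, 0, 0.028],
    [0.7, 19, -378, 0, 0, 0, 0.028],
    [0.7, 19, -378, 0, 0, 0, 0.028],
    [0.7, 19, -378, 0, 0, 0, 0.028]
  ]
}}

```text
clock: 8.45
position: [0.6114, -0.1226, 0.1484]
ee_rot: [0.998, 0.065, -0.001, -0.001]
ft_force: [0.2, -0.0, -1.3]
grip_width: 0.42
grasp_force: 44.5
```

Call:
{"op": "step_arm", "data": {
  "moves": [
    [0.7, 0, 0, -40, 0, 0, 0],
    [0.7, 0, 0, -80, 0, 0, 0],
    [0.7, 0, 0, -110, 0, 0, 0],
    [0.7, 0, 0, -125, 0, 0, 0],
    [0.7, 0, 0, -132, 0, 0, 0],
    [0.7, 0, 0, -136, 0, 0, 0],
    [0.7, 0, 0, -138, 0, 0, 0],
    [0.7, 0, 0, -138, 0, 0, 0]
  ]
}}

```text
clock: 9.25
position: [0.6131, -0.1222, 0.0133]
ee_rot: [0.998, 0.065, 0.001, 0.0]
ft_force: [0.2, -0.3, -2.3]
grip_width: 0.417
grasp_force: 44.5
```

Call:
{"op": "step_arm", "data": {
  "moves": [
    [0.7, 0, 0, -1, 0, 0, 0],
    [0.7, 0, 0, -2, 0, 0, 0],
    [0.7, 0, 0, -2.5, 0, 0, 0],
    [0.7, 0, 0, -2.5, 0, 0, 0]
  ]
}}

```text
clock: 9.65
position: [0.6129, -0.1224, 0.0112]
ee_rot: [0.998, 0.065, 0.0, 0.0]
ft_force: [-3.2, -0.7, 8.7]
grip_width: 0.417
grasp_force: 45.6
```

Call:
{"op": "step_arm", "data": {
  "moves": [
    [0.4, 0, 0, 0, 0, 0, 0],
    [0.4, 0, 0, 0, 0, 0, 0],
    [0.35, 0, 0, 0, 0, 0, 0],
    [0.35, 0, 0, 0, 0, 0, 0],
    [0.35, 0, 0, 20, 0, 0, 0],
    [0.35, 0, 0, 60, 0, 0, 0],
    [0.2, 0, 0, 110, 0, 0, 0],
    [0, 0, 0, 140, 0, 0, 0]
  ]
}}

```text
clock: 10.45
position: [0.6134, -0.1219, 0.1535]
ee_rot: [0.998, 0.066, 0.002, 0.0]
ft_force: [1.1, 0.6, -0.7]
grip_width: 0.94
grasp_force: 0.0
```

Call:
{"op": "step_arm", "data": {
  "moves": [
    [0, 1, 304, 0, 0, 0, -0.044],
    [0, 1, 304, 0, 0, 0, -0.044],
    [0, 1, 304, 0, 0, 0, -0.044],
    [0, 1, 304, 0, 0, 0, -0.044],
    [0, 1, 304, 0, 0, 0, -0.044],
    [0, 1, 304, 0, 0, 0, -0.044],
    [0, 1, 304, 0, 0, 0, -0.044],
    [0, 1, 304, -50, 0, 0, -0.044],
    [0, 1, 304, -70, 0, 0, -0.044],
    [0, 1, 304, -70, 0, 0, -0.044]
  ]
}}

```text
clock: 11.45
position: [0.6115, 0.1809, 0.0764]
ee_rot: [0.999, 0.044, -0.003, 0.001]
ft_force: [-0.2, 1.0, -0.2]
grip_width: 0.999
grasp_force: 0.0
```

Call:
{"op": "step_arm", "data": {
  "moves": [
    [0, 0, 0, -30, 0, 0, 0],
    [0, 0, 0, -55, 0, 0, 0],
    [0, 0, 0, -68, 0, 0, 0],
    [0, 0, 0, -70, 0, 0, 0],
    [0.7, 0, 0, -70, 0, 0, 0],
    [0.7, 0, 0, -70, 0, 0, 0],
    [0.7, 0, 0, -70, 0, 0, 0],
    [0.7, 0, 0, -70, 0, 0, 0],
    [0.7, 0, 0, -70, 0, 0, 0],
    [0.7, 0, 0, -70, 0, 0, 0]
  ]
}}

```text
clock: 12.45
position: [0.6142, 0.1821, 0.0112]
ee_rot: [0.999, 0.043, 0.001, -0.0]
ft_force: [-1.8, -0.5, 6.3]
grip_width: 0.418
grasp_force: 44.6
```

```bash
python3 - <<'E'
from workcell import manip
from h import *
t=manip.camera("top");s=manip.camera("scene")
print("dots T",blobs(t["image"],(8,90,90),(30,255,255),(325,172,420,232)),"S",blobs(s["image"],(8,90,90),(30,255,255),(190,135,275,205)))
cv2.imwrite("pics/a_in.png",np.vstack([cv2.resize(t["image"][155:235,310:430],None,fx=4,fy=4,interpolation=cv2.INTER_CUBIC)]))
E
```

```text
dots T [(14, [329.1, 172.2], [325, 172, 11, 2]), (17, [342.8, 189.8], [341, 188, 5, 5])] S [(42, [255.4, 138.7], [252, 135, 7, 11]), (4, [255.0, 148.5], [255, 147, 1, 4]), (266, [205.3, 188.1], [190, 168, 35, 37]), (21, [229.4, 184.4], [227, 183, 6, 4]), (18, [233.9, 193.3], [232, 191, 5, 5])]
```

View pics/a_in.png

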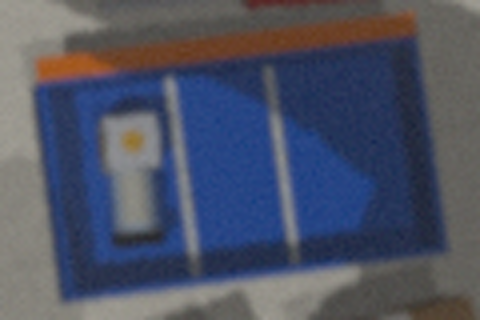

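Unit a lies in the left lane with its head towards the orange end (dot at crop (132,140)). I'll check its straightness numerically later. Next, unit b goes to the middle lane.

Call:
{"op": "step_arm", "data": {
  "moves": [
    [0.7, 0, 0, 20, 0, 0, 0],
    [0.7, 0, 0, 60, 0, 0, 0],
    [0.7, 0, 0, 105, 0, 0, 0],
    [0.7, 0, -20, 140, 0, 0, 0.044],
    [0.7, 8, -70, 140, 0, 0, 0.044],
    [0.7, 8, -120, 140, 0, 0, 0.044],
    [0.7, 8, -170, 140, 0, 0, 0.044],
    [0.7, 8, -220, 140, 0, 0, 0.044],
    [0.7, 8, -270, 140, 0, 0, 0.044],
    [0.7, 8, -320, 140, 0, 0, 0.044]
  ]
}}

```text
clock: 13.55
position: [0.6211, -0.1395, 0.1515]
ee_rot: [0.998, 0.065, 0.001, 0.0]
ft_force: [1.3, 1.1, -0.8]
grip_width: 0.415
grasp_force: 44.3
```

Call:
{"op": "step_arm", "data": {
  "moves": [
    [0.7, 0.5, -40, 0, 0, 0, 0],
    [0.7, 0.5, -54, 0, 0, 0, 0],
    [0.7, 0.5, -54, 0, 0, 0, 0],
    [0.7, 0.5, -54, -40, 0, 0, 0],
    [0.7, 0.5, -54, -80, 0, 0, 0],
    [0.7, 0.5, -54, -110, 0, 0, 0],
    [0.7, 0.5, -54, -130, 0, 0, 0],
    [0.7, 0.5, -54, -137, 0, 0, 0],
    [0.7, 0.5, -54, -138, 0, 0, 0],
    [0.7, 0.5, -54, -138, 0, 0, 0]
  ]
}}

```text
clock: 14.55
position: [0.6229, -0.1906, 0.0133]
ee_rot: [0.998, 0.066, 0.001, 0.0]
ft_force: [0.2, 0.3, 0.1]
grip_width: 0.42
grasp_force: 44.3
```

Call:
{"op": "step_arm", "data": {
  "moves": [
    [0.7, 0, 0, -1, 0, 0, 0],
    [0.7, 0, 0, -2, 0, 0, 0],
    [0.7, 0, 0, -2, 0, 0, 0]
  ]
}}

```text
clock: 14.85
position: [0.6226, -0.1916, 0.0112]
ee_rot: [0.998, 0.065, 0.001, 0.0]
ft_force: [-1.5, -0.4, 4.8]
grip_width: 0.416
grasp_force: 44.8
```

Call:
{"op": "step_arm", "data": {
  "moves": [
    [0.4, 0, 0, 0, 0, 0, 0],
    [0.4, 0, 0, 0, 0, 0, 0],
    [0.35, 0, 0, 0, 0, 0, 0],
    [0.35, 0, 0, 0, 0, 0, 0],
    [0.35, 0, 0, 20, 0, 0, 0],
    [0.35, 0, 0, 60, 0, 0, 0],
    [0.2, 0, 0, 110, 0, 0, 0],
    [0, 0, 0, 140, 0, 0, 0]
  ]
}}

```text
clock: 15.65
position: [0.6229, -0.1914, 0.1536]
ee_rot: [0.998, 0.065, 0.002, 0.0]
ft_force: [0.6, -0.9, -0.6]
grip_width: 0.939
grasp_force: 0.0
```

Call:
{"op": "step_arm", "data": {
  "moves": [
    [0, -64, 295, 0, 0, 0, 1.4],
    [0, -64, 295, 0, 0, 0, 1.4],
    [0, -64, 295, 0, 0, 0, 1.4],
    [0, -64, 295, 0, 0, 0, 1.4],
    [0, -64, 295, 0, 0, 0, 1.4],
    [0, -64, 295, 0, 0, 0, 1.4],
    [0, -64, 295, 0, 0, 0, 1.4],
    [0, -64, 295, 0, 0, 0, 1.4],
    [0, -64, 295, 0, 0, 0, 1.4],
    [0, -64, 295, 0, 0, 0, 1.4]
  ]
}}

```text
clock: 16.65
position: [0.5579, 0.1035, 0.1498]
ee_rot: [0.719, 0.695, 0.0, -0.0]
ft_force: [-0.6, 0.3, 0.1]
grip_width: 1.0
grasp_force: 0.0
```

Call:
{"op": "step_arm", "data": {
  "moves": [
    [0, 0, 0, 0, 0, 0, 1.335],
    [0, 0, 0, 0, 0, 0, 1.335],
    [0, 0, 0, 0, 0, 0, 1.335],
    [0, 0, 0, 0, 0, 0, 1.335],
    [0, 0, 0, 0, 0, 0, 1.335],
    [0, 0, 0, 0, 0, 0, 1.335],
    [0, 0, 0, 0, 0, 0, 1.335],
    [0, 0, 0, 0, 0, 0, 1.335],
    [0, 0, 0, 0, 0, 0, 1.335],
    [0, 0, 0, -40, 0, 0, 1.335]
  ]
}}

```text
clock: 17.65
position: [0.5604, 0.1046, 0.1132]
ee_rot: [0.135, 0.991, 0.001, 0.003]
ft_force: [0.3, -0.5, -0.6]
grip_width: 0.999
grasp_force: 0.0
```

```bash
python3 - <<'E'
from workcell import manip
from h import *
np.set_printoptions(precision=4,suppress=True)
o=manip.get_obs();print(o["position"],o["ee_rot"],o["joint_pos"])
t=manip.camera("top");s=manip.camera("scene")
print("dots T",blobs(t["image"],(8,90,90),(30,255,255),(325,180,420,232)),"S",blobs(s["image"],(8,90,90),(30,255,255),(190,135,275,205)))
cv2.imwrite("pics/ab.png",np.vstack([cv2.resize(t["image"][170:230,320:400],None,fx=6,fy=6,interpolation=cv2.INTER_CUBIC)[:300],cv2.resize(s["image"][140:210,190:270],None,fx=6,fy=6,interpolation=cv2.INTER_CUBIC)[60:360]]))
E
```

```text
[0.5604 0.1046 0.1132] [0.1352 0.9908 0.0015 0.003 ] [ 0.7295  0.7502 -1.3728  1.7087  0.7611  1.3292  0.5077]
dots T [(15, [368.4, 186.6], [367, 185, 4, 4]), (17, [342.8, 189.8], [341, 188, 5, 5])] S [(215, [261.7, 140.5], [252, 135, 22, 17]), (111, [269.7, 150.2], [262, 142, 13, 16]), (279, [205.3, 188.2], [190, 168, 35, 37]), (21, [214.6, 169.4], [212, 168, 6, 4]), (19, [219.1, 178.4], [217, 176, 5, 5]), (21, [229.4, 184.4], [227, 183, 6, 4]), (17, [233.9, 193.2], [232, 191, 5, 5])]
```

View pics/ab.png

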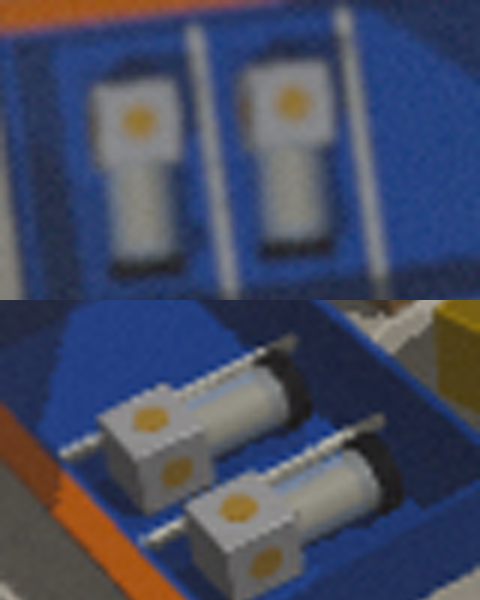

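Both units are in their lanes with heads towards the orange end. In the crop, dots are at (139,121) and (292,102). I'll check yaw numerically from the bowl midlines.

```bash
cat >> h.py <<'E'
def tote_yaw(T,dot,rows):
    """yaw from head dot (z 41 mm) and bowl midline (z 23 mm)"""
    g=cv2.resize(T["image"],None,fx=8,fy=8,interpolation=cv2.INTER_CUBIC); sat=cv2.cvtColor(g,cv2.COLOR_BGR2HSV)[...,1].astype(float)
    P=[]
    for v in np.linspace(*rows,30):
        u0=dot[0]+.1*(v-dot[1]); r=sat[int((v+.5)*8-.5),int((u0-10)*8):int((u0+10)*8)]
        i=np.where(r<130)[0]; c=len(r)//2; i=i[np.abs(i-c)<60]; P.append(((int((u0-10)*8)+(i.min()+i.max())/2+.5)/8-.5,v,(i.max()-i.min())/8))
    P=np.array(P); h=plane(T,[dot],.041)[0][:2]; q=plane(T,P[:,:2],.023)[:,:2]
    m=q.mean(0); w=h-m; f=cv2.fitLine(q.astype(np.float32),2,0,.01,.01).ravel()
    return h,np.degrees(np.arctan2(w[1],w[0])),np.degrees(np.arctan(f[1]/f[0])),P[:,2].mean()
E
python3 - <<'E'
from workcell import manip
from h import *
T=manip.camera("top")
for d in ((342.8,189.8),(368.4,186.6)): print(tote_yaw(T,d,(d[1]+8,d[1]+18)))
E
```

```text
(array([ 0.61245004, -0.12232061]), np.float64(5.756676795518902), np.float32(6.937609), np.float64(12.433333333333334))
(array([ 0.62137837, -0.19165255]), np.float64(5.571226859133822), np.float32(4.9221997), np.float64(12.416666666666666))
```

Both are within about 1–2° and 1 mm of target. Continuing with c.

Call:
{"op": "step_arm", "data": {
  "moves": [
    [0, 0, 0, -30, 0, 0, 0],
    [0, 0, 0, -60, 0, 0, 0],
    [0, 0, 0, -60, 0, 0, 0],
    [0, 0, 0, -80, 0, 0, 0],
    [0, 0, 0, -97, 0, 0, 0],
    [0, 0, 0, -100, 0, 0, 0],
    [0, 0, 0, -100, 0, 0, 0]
  ]
}}

```text
clock: 18.5
position: [0.5578, 0.1035, 0.0098]
ee_rot: [0.137, 0.991, 0.0, -0.0]
ft_force: [0.9, 0.2, 0.1]
grip_width: 0.999
grasp_force: 0.0
```

```bash
python3 - <<'E'
from workcell import manip
o=manip.get_obs();print(o["position"],o["ee_rot"],o["joint_pos"])
E
```

```text
[0.55779364 0.10347551 0.00975408] [ 1.37450577e-01  9.90508577e-01  1.77960416e-05 -3.13044787e-04] [ 0.66125172  0.85304273 -1.24337724  1.78193683  0.8771877   1.18702025
  0.43851606]
```

Call:
{"op": "step_arm", "data": {
  "moves": [
    [0.7, 0, 0, 0, 0, 0, 0],
    [0.7, 0, 0, 0, 0, 0, 0],
    [0.7, 0, 0, 0, 0, 0, 0],
    [0.7, 0, 0, 0, 0, 0, 0],
    [0.7, 0, 0, 0, 0, 0, 0],
    [0.7, 0, 0, 15, 0, 0, 0],
    [0.7, 0, 0, 50, 0, 0, 0],
    [0.7, 0, 0, 95, 0, 0, 0],
    [0.7, 0, 0, 140, 0, 0, 0],
    [0.7, 0, 0, 140, 0, 0, 0]
  ],
  "grip_force": 60
}}

```text
clock: 19.5
position: [0.5599, 0.1052, 0.1562]
ee_rot: [0.137, 0.991, 0.002, 0.004]
ft_force: [-0.3, 0.5, -1.9]
grip_width: 0.413
grasp_force: 59.8
```

Call:
{"op": "step_arm", "data": {
  "moves": [
    [0.7, 7, -37, 0, 0, 0, -0.14],
    [0.7, 14, -74, 0, 0, 0, -0.28],
    [0.7, 22, -111, 0, 0, 0, -0.42],
    [0.7, 29, -148, 0, 0, 0, -0.56],
    [0.7, 36, -185, 0, 0, 0, -0.7],
    [0.7, 44, -222, 0, 0, 0, -0.84],
    [0.7, 51, -259, 0, 0, 0, -0.98],
    [0.7, 58, -296, 0, 0, 0, -1.12],
    [0.7, 66, -333, 0, 0, 0, -1.26],
    [0.7, 73, -364, 0, 0, 0, -1.4]
  ]
}}

```text
clock: 20.5
position: [0.6305, -0.263, 0.1496]
ee_rot: [0.746, 0.666, -0.0, -0.0]
ft_force: [-0.7, -0.6, -2.1]
grip_width: 0.411
grasp_force: 59.9
```

```bash
python3 - <<'E'
from workcell import manip
o=manip.get_obs();print(o["position"],o["ee_rot"],o["joint_pos"])
E
```

```text
[ 0.63052679 -0.26299055  0.14963703] [ 7.45558409e-01  6.66440211e-01 -2.89330546e-04 -1.38582299e-04] [ 0.97537732  0.73268267 -1.0263014   1.34901543  0.62017937  1.39606341
 -0.14773187]
```

Call:
{"op": "step_arm", "data": {
  "moves": [
    [0.7, 0, 0, 0, 0, 0, -0.14],
    [0.7, 0, 0, 0, 0, 0, -0.28],
    [0.7, 0, 0, 0, 0, 0, -0.42],
    [0.7, 0, 0, 0, 0, 0, -0.56],
    [0.7, 0, 0, 0, 0, 0, -0.7],
    [0.7, 0, 0, 0, 0, 0, -0.84],
    [0.7, 0, 0, 0, 0, 0, -0.98],
    [0.7, 0, 0, 0, 0, 0, -1.12],
    [0.7, 0, 0, 0, 0, 0, -1.26],
    [0.7, 0, 0, 0, 0, 0, -1.335]
  ]
}}

```text
clock: 21.5
position: [0.6306, -0.2601, 0.1497]
ee_rot: [0.998, 0.063, -0.0, -0.0]
ft_force: [0.6, 1.1, -2.3]
grip_width: 0.412
grasp_force: 59.9
```

Call:
{"op": "step_arm", "data": {
  "moves": [
    [0.7, 0, 0, 0, 0, 0, 0],
    [0.7, 0, 0, 0, 0, 0, 0],
    [0.7, 0, 0, -40, 0, 0, 0],
    [0.7, 0, 0, -80, 0, 0, 0],
    [0.7, 0, 0, -80, 0, 0, 0]
  ]
}}

```text
clock: 22.0
position: [0.6273, -0.2599, 0.064]
ee_rot: [0.998, 0.066, -0.004, -0.002]
ft_force: [-1.1, -0.2, -1.5]
grip_width: 0.415
grasp_force: 59.8
```

```bash
python3 - <<'E'
from workcell import manip
o=manip.get_obs();print(o["position"],o["ee_rot"],o["joint_pos"],o["grip_width"])
E
```

```text
[ 0.62728387 -0.25988724  0.06404541] [ 0.99778022  0.06643215 -0.00422572 -0.00188345] [ 0.83877044  0.71053247 -0.75698107  1.43668416  0.49946471  1.20213229
 -1.41924879] 0.4153887858032243
```

Call:
{"op": "step_arm", "data": {
  "moves": [
    [0.7, 0, 0, 0, 0, 0, 0],
    [0.7, 0, 0, -25, 0, 0, 0],
    [0.7, 0, 0, -45, 0, 0, 0],
    [0.7, 0, 0, -55, 0, 0, 0],
    [0.7, 0, 0, -58, 0, 0, 0],
    [0.7, 0, 0, -59.5, 0, 0, 0],
    [0.7, 0, 0, -60, 0, 0, 0],
    [0.7, 0, 0, -60, 0, 0, 0]
  ]
}}

```text
clock: 22.8
position: [0.6314, -0.2607, 0.0107]
ee_rot: [0.998, 0.065, 0.001, 0.0]
ft_force: [-0.1, 0.5, -1.2]
grip_width: 0.411
grasp_force: 60.0
```

Call:
{"op": "step_arm", "data": {
  "moves": [
    [0.7, 0, 0, -1, 0, 0, 0],
    [0.7, 0, 0, -1.5, 0, 0, 0],
    [0.7, 0, 0, -1.5, 0, 0, 0]
  ]
}}

```text
clock: 23.1
position: [0.6315, -0.2607, 0.0105]
ee_rot: [0.998, 0.065, 0.0, 0.001]
ft_force: [-5.8, 1.4, 12.3]
grip_width: 0.412
grasp_force: 61.7
```

Call:
{"op": "step_arm", "data": {
  "moves": [
    [0.4, 0, 0, 0.5, 0, 0, 0],
    [0.4, 0, 0, 0.5, 0, 0, 0],
    [0.35, 0, 0, 0.5, 0, 0, 0],
    [0.35, 0, 0, 0.5, 0, 0, 0],
    [0.35, 0, 0, 20, 0, 0, 0],
    [0.35, 0, 0, 60, 0, 0, 0],
    [0.6, 0, 0, 110, 0, 0, 0],
    [1, 0, 0, 160, 0, 0, 0],
    [1, 0, 0, 220, 0, 0, 0],
    [1, 0, 0, 220, 0, 0, 0]
  ]
}}

```text
clock: 24.1
position: [0.6332, -0.2603, 0.237]
ee_rot: [0.998, 0.065, 0.005, 0.002]
ft_force: [1.0, 0.7, 0.4]
grip_width: 0.002
grasp_force: 0.0
```

Call:
{"op": "step_arm", "data": {
  "moves": [
    [1, -40, 200, 0, 0, 0, 0],
    [1, -40, 200, 0, 0, 0, 0],
    [1, -40, 200, 0, 0, 0, 0],
    [1, -40, 200, 0, 0, 0, 0],
    [1, -40, 200, 0, 0, 0, 0]
  ]
}}

```text
clock: 24.6
position: [0.5898, -0.052, 0.2303]
ee_rot: [0.998, 0.071, 0.001, -0.001]
ft_force: [0.5, 0.2, 0.4]
grip_width: 0.001
grasp_force: 0.0
```

```bash
python3 - <<'E'
from workcell import manip
from h import *
np.set_printoptions(precision=4,suppress=True)
o=manip.get_obs();print(o["position"],o["ee_rot"],o["joint_pos"])
T=manip.camera("top");S=manip.camera("scene")
print(blobs(T["image"],(8,90,90),(30,255,255),(325,178,420,232)))
for d in [x[1] for x in blobs(T["image"],(8,90,90),(30,255,255),(332,180,402,200)) if x[0]<25]:
    try: print(tote_yaw(T,d,(d[1]+8,d[1]+18)))
    except Exception as e: print(e)
cv2.imwrite("pics/abc.png",np.hstack([cv2.resize(T["image"][155:235,310:410],None,fx=4,fy=4,interpolation=cv2.INTER_CUBIC),cv2.resize(S["image"][125:205,180:280],None,fx=4,fy=4,interpolation=cv2.INTER_CUBIC)]))
E
```

```text
[ 0.5898 -0.052   0.2303] [ 0.9975  0.0706  0.0008 -0.0006] [ 0.7317  0.3996 -0.925   1.518   0.3208  1.3827 -1.6444]
[]
```

View pics/abc.png

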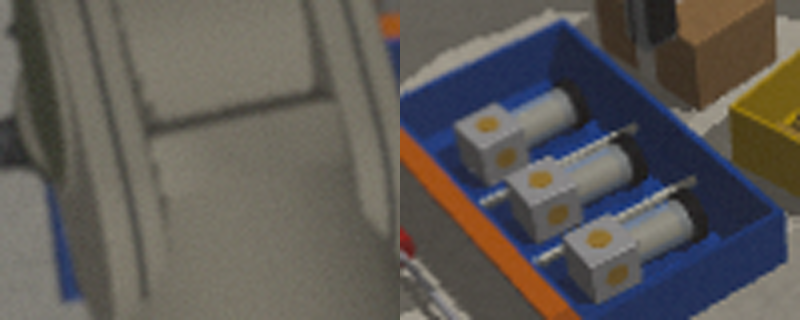

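All three lie in a neat row, heads towards the orange end (scene crop dots (488,124), (540,180), (600,238)). The arm hides the top view. Next I'll swing the lever back from the tray side.

Call:
{"op": "step_arm", "data": {
  "moves": [
    [1, -61, 233, 0, 0, 0, 0],
    [1, -61, 233, 0, 0, 0, 0],
    [1, -61, 233, 0, 0, 0, 0],
    [1, -61, 233, 0, 0, 0, 0],
    [1, -61, 233, 0, 0, 0, 0],
    [1, -61, 233, 0, 0, 0, 0],
    [1, -61, 233, 0, 0, 0, 0],
    [1, -61, 233, -40, 0, 0, 0],
    [1, -61, 233, -80, 0, 0, 0],
    [1, -61, 233, -80, 0, 0, 0]
  ]
}}

```text
clock: 25.7
position: [0.5286, 0.1684, 0.1439]
ee_rot: [0.998, 0.063, -0.004, 0.001]
ft_force: [0.1, 0.0, -0.3]
grip_width: 0.001
grasp_force: 0.0
```

```bash
python3 - <<'E'
from workcell import manip
from h import *
np.set_printoptions(precision=4,suppress=True)
o=manip.get_obs();print(o["position"],o["ee_rot"],o["joint_pos"])
T=manip.camera("top")
for d in [x[1] for x in blobs(T["image"],(8,90,90),(30,255,255),(332,180,402,200)) if 8<x[0]<25]:
    print(d); print(tote_yaw(T,d,(d[1]+8,d[1]+18)))
S=manip.camera("scene");print([(b,plane(S,[b[1]],.079)) for b in blobs(S["image"],(0,120,60),(6,255,255),(300,190,390,290))])
E
```

```text
[0.5286 0.1684 0.1439] [ 0.998   0.0635 -0.0037  0.0011] [ 0.4117  0.4178 -0.9797  1.7135  0.366   1.2167 -2.1043]
[393.5, 183.9]
(array([ 0.629 , -0.2602]), np.float64(11.783730725589418), np.float32(11.266898), np.float64(12.670833333333333))
[368.5, 186.7]
(array([ 0.6211, -0.1919]), np.float64(5.345771844958705), np.float32(4.688585), np.float64(12.491666666666667))
[342.8, 189.7]
(array([ 0.6127, -0.1223]), np.float64(6.006178015243397), np.float32(7.5441203), np.float64(12.616666666666667))
[((110, [348.4, 231.6], [343, 226, 12, 12]), array([[0.4753, 0.1742, 0.079 ]]))]
```

Unit c's yaw reads about 11°, so I'll look before resuming.

```bash
python3 - <<'E'
from workcell import manip
from h import *
T=manip.camera("top");S=manip.camera("scene")
cv2.imwrite("pics/abc2.png",np.vstack([cv2.resize(T["image"][172:222,330:410],None,fx=7,fy=7,interpolation=cv2.INTER_CUBIC)[:300],cv2.resize(S["image"][142:200,190:270],None,fx=7,fy=7,interpolation=cv2.INTER_CUBIC)[:300]]))
E
```

```text
(no output)
```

View pics/abc2.png

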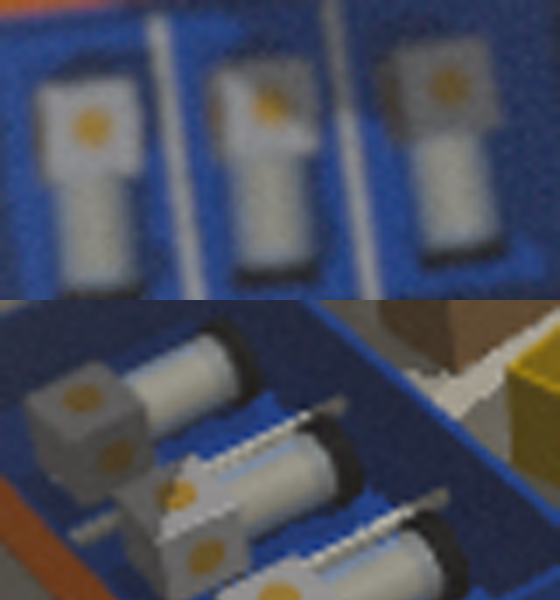

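The three are straight to within a couple of degrees: the bowl edges run parallel to each other in the scene view at about -22°. The tool was at 7.5° for each release and the grip widths show flush faces, so I accept them and resume the tester.

Call:
{"op": "step_arm", "data": {
  "moves": [
    [1, 0, 0, -45, 0, 0, 0],
    [1, 0, 0, -85, 0, 0, 0],
    [1, 0, 0, -88, 0, 0, 0],
    [1, 0, 0, -88, 0, 0, 0],
    [1, -15, 0, -88, 0, 0, 0],
    [1, -26, 0, -88, 0, 0, 0],
    [1, -36, 0, -88, 0, 0, 0],
    [1, -46, 0, -88, 0, 0, 0],
    [1, -56, 0, -88, 0, 0, 0],
    [1, -65, 0, -88, 0, 0, 0]
  ]
}}

```text
clock: 26.9
position: [0.4642, 0.1724, 0.0606]
ee_rot: [0.998, 0.065, 0.0, 0.0]
ft_force: [1.4, -0.1, 0.8]
grip_width: -0.0
grasp_force: 0.7
```

Call:
{"op": "step_arm", "data": {
  "moves": [
    [1, -7, 0, 0, 0, 0, 0],
    [1, -13, 0, 0, 0, 0, 0],
    [1, -18, 0, 0, 0, 0, 0],
    [1, -20, 0, 0, 0, 0, 0],
    [1, -20, 0, 0, 0, 0, 0]
  ]
}}

```text
clock: 27.4
position: [0.4447, 0.1724, 0.0603]
ee_rot: [0.998, 0.065, -0.0, 0.0]
ft_force: [0.9, 0.5, 1.3]
grip_width: -0.001
grasp_force: 0.0
```

Call:
{"op": "step_arm", "data": {
  "moves": [
    [1, -2, 0, 0, 0, 0, 0],
    [1, -4, 0, 0, 0, 0, 0],
    [1, -5, 0, 0, 0, 0, 0],
    [1, -5, 0, 0, 0, 0, 0]
  ]
}}

```text
clock: 27.8
position: [0.4426, 0.1726, 0.0612]
ee_rot: [0.998, 0.065, 0.003, -0.001]
ft_force: [11.8, -1.5, -3.6]
grip_width: 0.001
grasp_force: 5.1
```

Call:
{"op": "step_arm", "data": {
  "moves": [
    [1, -1.5, 0, 0, 0, 0, 0],
    [1, -1.5, 0, 0, 0, 0, 0]
  ]
}}

```text
clock: 28.0
position: [0.4424, 0.1725, 0.0616]
ee_rot: [0.998, 0.065, 0.004, -0.001]
ft_force: [16.6, 0.5, -4.9]
grip_width: 0.001
grasp_force: 8.1
```

Call:
{"op": "step_arm", "data": {
  "moves": [
    [1, 15, 0, 0, 0, 0, 0],
    [1, 40, 0, 0, 0, 0, 0],
    [1, 65, 0, 20, 0, 0, 0],
    [1, 65, 0, 70, 0, 0, 0],
    [1, 65, 0, 120, 0, 0, 0],
    [1, 65, 0, 170, 0, 0, 0],
    [1, 65, 0, 170, 0, 0, 0]
  ]
}}

```text
clock: 28.7
position: [0.5055, 0.1743, 0.2365]
ee_rot: [0.998, 0.066, 0.004, -0.001]
ft_force: [0.2, 0.7, -0.6]
grip_width: 0.001
grasp_force: 0.0
```

```bash
python3 - <<'E'
from workcell import manip
from h import *
S=manip.camera("scene");print([(b,plane(S,[b[1]],.079)) for b in blobs(S["image"],(0,120,60),(6,255,255),(300,190,390,290))])
print(manip.get_obs()["position"])
E
```

```text
[((96, [368.9, 219.6], [364, 215, 11, 11]), array([[0.41756858, 0.17189067, 0.079     ]]))]
[0.5045633  0.17333624 0.23321774]
```

The ball is at x = 0.4176, so it travelled 57.7 mm against 57.5 mm for the full swing. The lever is fully back.

```bash
python3 -c "
from workcell import manip
print(manip.hand_in())"
```

```text
the job is handed in; nothing more can be done
None
```

The job is handed in at about 29 s: the tester was paused, all three units were set down in the tote lanes with heads to the orange end (straight to within about 2–4° by camera), and the lever was swung fully back to running.

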